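# Fit the filter cassette and set the suction valve half open

## Robot

A 6-joint arm with a two-finger parallel gripper is mounted at the origin on the work surface. World frame = base frame: x ahead of the robot, y to its left, z up, the work surface at z = 0. Lengths are in m, angles in rad, forces in N, time in s.
With the tool pointing down it reaches from about 0.35 to 0.775 m from the base axis. Payload 5.5 kg.
Tool frame: the origin (TCP) lies at the very end of the fingers, on their centre line; the grasp point (between the pads) lies 19 mm behind it; y points along the fingers, z is the direction in which the jaws open and shut, and the axes are right-handed (so a half turn about y gives the same grasp; the last joint's range is limited). The gripper opens to 85 mm and grips with 20 to 120 N. Pads are 22 mm wide; open, the fingers measure 114 mm over their backs; the gripper's body (76 mm by 85 mm) begins 54 mm behind the grasp point. The pads swing forward as they close: fully open they stand 13 mm farther back than shut.
Start: joints at [1.089, 0.313, 0.046, 1.304, 0, 1.431], TCP at [0.193, 0.542, 0.231] pointing down, gripper open.
Joint ranges: [-2.76, 2.76], [-0.86, 1.69], [-1.03, 1.26], [-2.2, 2.34], [-1.47, 1.5], [-3.14, 3.14]. Speed limits (rad/s): [2.57, 2.57, 3.14, 3.14, 3.14, 3.14].

## Interface

Orientations are given as a unit quaternion [w, x, y, z].
In Python, from workcell import env gives the robot as it stands.
- The arm moves only by the shell command python3 -m inch 'ROWS' [OPENING] [FORCE]. ROWS is JSON, a list that holds one entry, the list of rows, each a list of 4 numbers: the shift along the tool's x, y, z in mm, then the turn about the tool's y in degrees. In form: [[[tx, ty, tz, spin], ...]]. A call has 1 to 10 rows; each row is the pose to reach, as a shift and turn from the pose commanded when the call began, along the tool's axes at that moment; what a row does not reach only later rows make up. A row lasts 1/10 s, in which the tool goes at most 50 mm and 8.59 degrees, less where a joint would pass 70% of its speed; a pose out of reach is approached as far as the arm can. A call with a gripper value outside its range is refused whole. OPENING is the finger opening in mm, from 0 to 85.4, set as the call begins (- or left out, the last holds). The fingers move at their own pace and stop on an object; FORCE is the grip in N (left out, the last holds). Time passes only in rows, so rows that repeat a pose let the fingers close. It gives the time, the measured TCP pose, the force and the opening at its end, in the units of the state.
- env.get_state(): the state, without advancing time (a new reading comes with each control period).
- env.read_camera(name): name is "scene" or "top"; returns the picture (420x560x3 uint8, blue, green, red); there is no depth.
- env.camera_model(name): a dict with "fx", "fy", "cx", "cy" (pixels), "distortion" ([k1, k2, p1, p2, k3] as OpenCV has them; the pictures are not rectified), "R" (3x3) and "t" (3): a world point X has camera coordinates R X + t. Camera axes: x right, y down, z forward; pixel columns grow to the right and rows downward; lengths in m; the calibration is good to about 2 mm. A picture is of the moment at which its call begins. camera_model takes no time and is no camera call.
- env.hand_in(): hands the job in, once; it reports no verdict.
The state is a dict: "clock": time; "joint_pos": joint angles; "qvel": joint speeds; "tau": joint torques, N m; "tcp_pos": TCP position; "orientation": TCP orientation; "wrist_force": force on the tool from outside, world axes, zero at the start; "ft_torque": the same for the moment, N m; "finger_gap": finger opening in m.
Only numpy, scipy, OpenCV 4.12 (cv2) and the standard library are available. Lean on these libraries where they do the work, as an engineer would, in place of code of your own. Each camera call takes 0.05 s, during which the arm holds its last target.

## Task

A filter cassette stands in front of the filter rack: push it fully home into the gap in the row, flush with its neighbours, easing them apart without toppling any of them. Then swing the long lever of the suction valve to half open, over the long middle mark, and leave it there. Do not turn the small T-handled drain tap.

Things in the scene. Friction and masses are not known exactly. Their poses are not given: they have to be found in the camera images.
- rack: fixed metal filter rack; origin on the bench top, on its centre line; own +x points into it. Base plate 5 mm thick from x=-175 to +125 mm, 180 mm wide; x<0 is an open apron. Over x=0 to 115 mm stand side walls (inner faces y=+-82 mm, top 55 mm up); back stop's inner face at x=115 mm (top 65 mm up)
- rack_gap (a point): middle of the mouth of the gap in the row, on the base plate at the rack's x=15 mm, y=0: where the fitted cassette's flat tail ends up (its centre then 65 mm along the rack's x). Two loose cassettes stand on either side, noses to the back, tails near x=13 mm. The gap is about 20 mm wide, with about 10 mm of slack at each side wall; they slide aside with gentle force, under 11 N in all
- cassette_center (a point): the cassette to fit, loose and upright on the rack's apron before the gap, askew, nose roughly to the rack: grey filter cassette, a flat upright box 100 long (own x) x 30 thick (own y) x 75 high (own z) with paper pleats; smooth, 0.1 to 0.2 kg. Its +x end tapers over the last 28 mm to an 8 mm wide nose; its -x end is flat. Point: its centre, 37.5 mm above its underside
- neighbour0_center (a point): cassette already in the row, place 1 of 4 from the rack's +y side: same filter cassette, a flat upright box 100 long (own x) x 30 thick (own y) x 75 high (own z) with paper pleats, loose, on the base plate. Point: its centre
- neighbour1_center (a point): cassette already in the row, place 2 of 4 from the rack's +y side: same filter cassette, a flat upright box 100 long (own x) x 30 thick (own y) x 75 high (own z) with paper pleats, loose, on the base plate. Point: its centre
- neighbour2_center (a point): cassette already in the row, place 3 of 4 from the rack's +y side: same filter cassette, a flat upright box 100 long (own x) x 30 thick (own y) x 75 high (own z) with paper pleats, loose, on the base plate. Point: its centre
- neighbour3_center (a point): cassette already in the row, place 4 of 4 from the rack's +y side: same filter cassette, a flat upright box 100 long (own x) x 30 thick (own y) x 75 high (own z) with paper pleats, loose, on the base plate. Point: its centre
- valve_stand: fixed suction valve; origin on the bench top under the lever's pivot. Steel pipe 26 mm thick, axis 55 mm up, along own y from -125 to +125 mm; brass valve body in the middle, top 79 mm up. Under the lever a quarter-disc index plate, radius 64 mm, top 95 mm up, from own -x to own +y: short tick for shut (-x), long thick tick for half open, short tick for open (+y)
- valve_pivot (a point): point on the lever's upright turning axis, 109 mm above the bench, at the lever's mid height
- lever_grip (a point): point on the long lever, 105 mm from the turning axis, middle of its black rubber sleeve. The sleeve reaches from 68 to 130 mm from the axis, is 18 mm wide and 15 mm high (101.5 to 116.5 mm above the bench). Outside the index plate and clear of the pipe there is nothing under the lever
- valve_lever (a joint): angle of the long lever, rad: 0 = shut, lever square to the pipe and pointing along the stand's -x; grows clockwise seen from above; 1.571 = open, lever along the pipe to the stand's +y; half open = 0.785, over the long tick. Stops at both ends; stiff, about 2 N at the sleeve, and stays where it is left
- drain_handle (a point): small T handle (bar 40 x 9 x 10 mm) of the drain tap on the same pipe, 88 mm from the long lever's axis on the stand's -y side; point: middle of the bar, 98 mm above the bench. Not to be turned
- drain_tap (a joint): angle of the drain tap's T handle, rad; turns easily, at most 0.8 either way; leave it
- drain_tip (a point): one end of the T handle's bar, 20 mm from its middle
Not all that is in view belongs to the job. Leave any black, green or pink look-alike of the part that bears cassette_center alone.

How it is judged:
By the outcome, as a careful person would: the job done as asked, in the order asked, and still so for the second after the job is handed in, with the robot touching nothing.
It also fails if it takes over 61 s, if anything falls off the work surface, if the arm or the gripper's body presses on something with over 40 N, if the wrist force passes 120 N, or if a joint passes its speed limit or range.

## Working session

There is one attempt and no reset: what is moved stays moved. The work goes in short steps, Python scripts to look and compute and a shell command to move; the robot and the scene stay as the last step left them, time stands still between calls to the robot, and variables do not carry over. Pictures are saved under pics/ and viewed, and the job is handed in when it is done.

```bash
ls; mkdir -p pics; python3 - <<'E'
from workcell import env
import cv2
for n in("scene","top"):
    im=env.read_camera(n); cv2.imwrite(f"pics/{n}0.png",im)
    m=env.camera_model(n); print(n,m)
print(env.get_state())
E
```

```text
pics
scene {'fx': 538.4422666943295, 'fy': 538.4422666943295, 'cx': 278.6264751062826, 'cy': 200.5922682448803, 'distortion': array([0.00160132, 0.        , 0.        , 0.        , 0.        ]), 'R': array([[ 0.64148307,  0.76705938,  0.01092583],
       [ 0.65346269, -0.53891197, -0.53156411],
       [-0.40185318,  0.348129  , -0.84694759]]), 't': array([-0.22331127, -0.33089887,  1.66043605])}
top {'fx': 457.96739287133965, 'fy': 457.96739287133965, 'cx': 276.89266697324115, 'cy': 208.2663362923508, 'distortion': array([-0.12483645,  0.        ,  0.        ,  0.        ,  0.        ]), 'R': array([[ 0.02292354, -0.99958815, -0.0172638 ],
       [-0.99293046, -0.02075242, -0.11686936],
       [ 0.11646296,  0.01982082, -0.99299724]]), 't': array([-0.09722464,  0.47049987,  1.29654057])}
{'clock': 0.1, 'joint_pos': array([ 1.08939297e+00,  3.13952090e-01,  4.51001228e-02,  1.30363238e+00,
       -2.31147816e-05,  1.43122718e+00]), 'qvel': array([-0.0010745 , -0.00123244,  0.00254692,  0.00082336, -0.00086042,
       -0.00112037]), 'tau': array([ 2.96879021e-03, -4.81724274e+01,  2.99244422e+01,  1.27804518e-02,
       -1.66027330e-04,  2.18551048e-05]), 'tcp_pos': array([0.19252988, 0.54131412, 0.2304859 ]), 'orientation': array([-0.69623265,  0.69737418, -0.12044358,  0.12009447]), 'wrist_force': array([ 0.26642655,  0.07435431, -0.0741247 ]), 'ft_torque': array([-0.03195993, -0.0005786 ,  0.00329513]), 'finger_gap': 0.08558053423251596}
```

View pics/scene0.png

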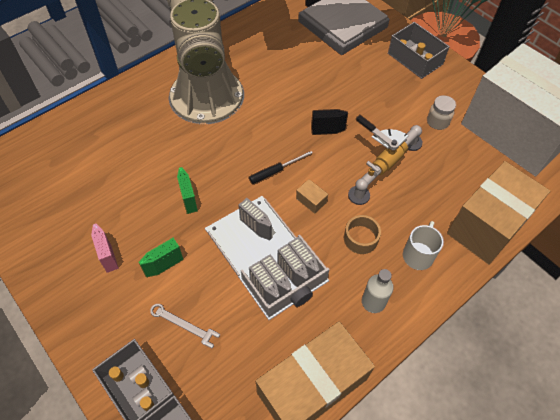

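View pics/top0.png

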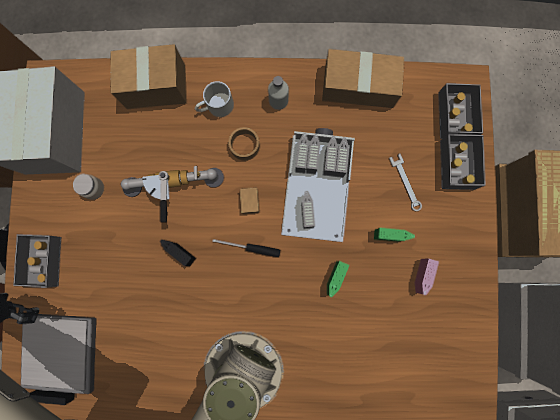

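Candidates in the top view are the grey cassette on the apron (308,210), green (395,235), green (338,278), pink (428,276) and black (177,252). The description fits the grey one at (308,210). I'll check it in a close crop.

```bash
python3 - <<'E'
import cv2
t=cv2.imread("pics/top0.png"); s=cv2.imread("pics/scene0.png")
def crop(im,x,y,w,h,k,n):
    cv2.imwrite(n,cv2.resize(im[y:y+h,x:x+w],None,fx=k,fy=k,interpolation=cv2.INTER_CUBIC))
crop(t,270,120,100,125,4.8,"pics/c_rack_top.png")
crop(t,110,155,125,80,6,"pics/c_valve_top.png")
crop(s,200,190,133,133,4.5,"pics/c_rack_sc.png")
crop(s,340,105,95,105,5.5,"pics/c_valve_sc.png")
E
```

```text
(no output)
```

View pics/c_rack_top.png

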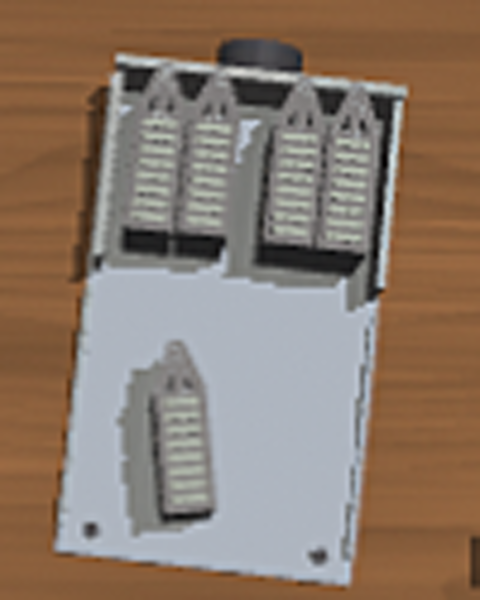

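View pics/c_valve_top.png

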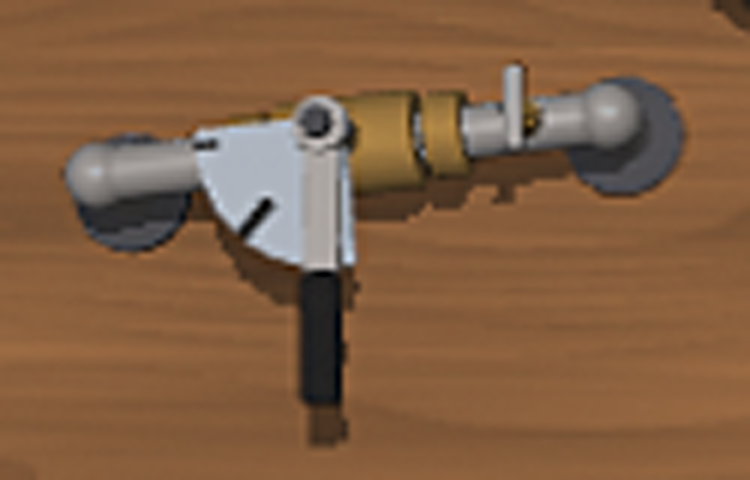

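View pics/c_rack_sc.png

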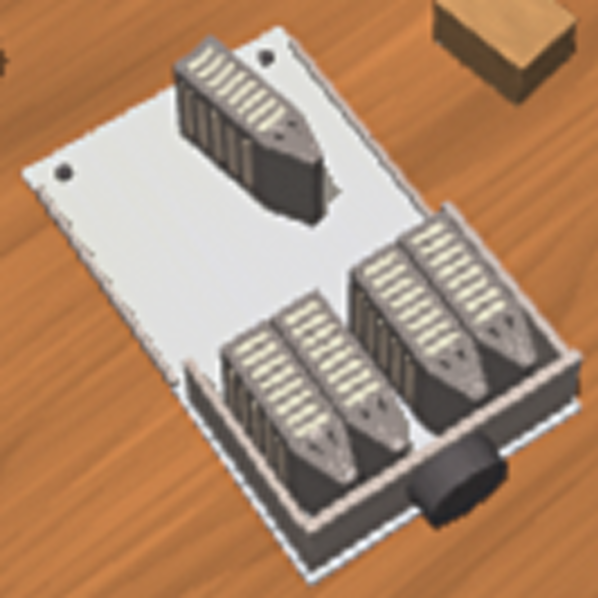

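View pics/c_valve_sc.png

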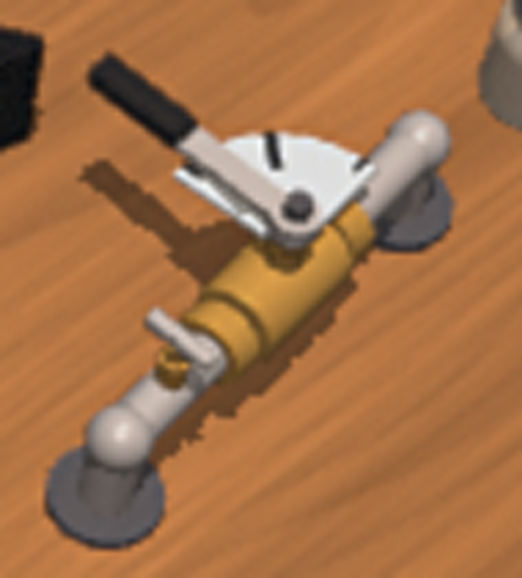

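```bash
cat > h.py <<'E'
import numpy as np, cv2
from scipy.optimize import least_squares
from workcell import env
def K(m): return np.array([[m['fx'],0,m['cx']],[0,m['fy'],m['cy']],[0,0,1]])
CM={n:env.camera_model(n) for n in("scene","top")}
def proj(n,P):
    m=CM[n]; return cv2.projectPoints(np.asarray(P,float).reshape(-1,3),cv2.Rodrigues(m['R'])[0],m['t'],K(m),m['distortion'])[0].reshape(-1,2)
def p2w(n,uv,z):
    m=CM[n]; q=cv2.undistortPoints(np.array([[uv]],float),K(m),m['distortion'])[0,0]
    d=m['R'].T@np.array([q[0],q[1],1]); c=-m['R'].T@m['t']; return c+d*(z-c[2])/d[2]
def uc(p,o,k): return (np.array(p,float)+.5)/k-.5+np.array(o)
def fit(obs,g):  # obs: (cam,(u,v),(local xyz m))
    def W(q,l): c,s=np.cos(q[2]),np.sin(q[2]); return [q[0]+c*l[0]-s*l[1],q[1]+s*l[0]+c*l[1],l[2]]
    f=lambda q:np.concatenate([proj(c,W(q,l))[0]-uv for c,uv,l in obs])
    r=least_squares(f,g,loss='soft_l1'); return r.x,f(r.x).reshape(-1,2).round(1)
E
python3 - <<'E'
from h import *
T=lambda p:uc(p,(270,120),4.8); S=lambda p:uc(p,(200,190),4.5)
z=.005
rack=[('top',T((57,549)),(-.175,.09,z)),('top',T((352,578)),(-.175,-.09,z)),
('scene',S((22,173)),(-.175,-.09,z)),('scene',S((280,28)),(-.175,.09,z)),('scene',S((312,573)),(.125,-.09,z)),('scene',S((580,400)),(.125,.09,z))]
print(fit(rack,[.6,-.1,0]))
c=[('top',T((175,342)),(.05,0,.08)),('top',T((160,516)),(-.05,.015,.08)),('top',T((213,513)),(-.05,-.015,.08)),
('scene',S((320,222)),(.05,-.003,.005)),('scene',S((318,155)),(.05,0,.08)),('scene',S((175,70)),(-.05,-.015,.08)),('scene',S((208,38)),(-.05,.015,.08))]
print(fit(c,[.5,-.1,0]))
V=lambda p:uc(p,(110,155),6); U=lambda p:uc(p,(340,105),5.5)
print(p2w('top',V((318,120)),.12),p2w('top',V((320,402)),.1165),p2w('top',V((320,272)),.1165), p2w('top',V((515,67)),.103),p2w('top',V((515,147)),.103))
print(p2w('scene',U((298,205)),.12),p2w('scene',U((106,70)),.1165),p2w('scene',U((192,132)),.1165))
# pipe ends axis
print(p2w('top',V((92,175)),.06),p2w('top',V((612,118)),.06))
print(p2w('top',V((268,203)),.095),p2w('top',V((243,236)),.095),p2w('top',V((205,145)),.095))
E
```

```text
(array([ 0.56620826, -0.20823525, -0.08995075]), array([[ 0.4, -0.1],
       [ 0.3,  0.7],
       [-0.1, -0.9],
       [-0. , -1.4],
       [ 0.2,  1.6],
       [ 0.9,  0.2]]))
(array([ 0.4686589 , -0.17415024,  0.10602959]), array([[ 0.3, -0.6],
       [ 1.3, -0.7],
       [ 1.1, -0.9],
       [-0.8, -0.3],
       [ 0.5, -0.6],
       [-0.3, -2.1],
       [ 0.9, -2.2]]))
[0.54805473 0.22698831 0.12      ] [0.41910928 0.2200449  0.1165    ] [0.47844243 0.22313445 0.1165    ] [0.57760693 0.14037537 0.103     ] [0.54005165 0.13859404 0.103     ]
[0.55146487 0.22260211 0.12      ] [0.4308653  0.21331361 0.1165    ] [0.48579004 0.21801457 0.1165    ]
[0.5308322  0.35376689 0.06      ] [0.56257125 0.10131267 0.06      ]
[0.51315844 0.25551952 0.095     ] [0.49742849 0.26653729 0.095     ] [0.54009521 0.28732063 0.095     ]
```

The crops show the grey cassette alone on the apron, nose up and leaning right (top px ~306,192 to 308,228). It's pleated and matches the row, so that's the target. The lever is shut (sleeve end at top px ~163,222), and the drain T is at ~(196,172). Now the approach moves.

```bash
cat >> h.py <<'E'
from scipy.spatial.transform import Rotation as Ro
def st():
    s=env.get_state(); w,x,y,z=s['orientation']; return s,np.array(s['tcp_pos']),Ro.from_quat([x,y,z,w]).as_matrix()
RACK=np.array([.5662,-.2082,-.090])
def r2w(x,y,z=0,rk=None):
    rk=RACK if rk is None else rk; c,s=np.cos(rk[2]),np.sin(rk[2]); return np.array([rk[0]+c*x-s*y,rk[1]+s*x+c*y,z])
def go(P,zdir=None):
    "tool-axis shift in mm to world P; spin deg so that tool z -> heading zdir (rad), mod 180"
    s,p,R=st(); d=R.T@(np.array(P)-p)*1000
    sp=None
    if zdir is not None:
        v=R.T@np.array([np.cos(zdir),np.sin(zdir),0]); a=np.degrees(np.arctan2(v[0],v[2])); sp=[a,(a+360)%360-180]
    print('shift',d.round(1),'spin opts',sp); return d,sp
E
python3 - <<'E'
from h import *
s,p,R=st(); print(R.round(3)); print(s['joint_pos'].round(3))
cy=.106; C=np.array([.4687,-.1742]); g=C+np.array([np.cos(cy),np.sin(cy)])*-.037
print(g); go([*g,.2],cy+np.pi/2)
E
```

```text
[[ 0.942 -0.001  0.335]
 [-0.335 -0.002  0.942]
 [-0.    -1.    -0.002]]
[ 1.089  0.314  0.045  1.304 -0.     1.431]
[ 0.43190767 -0.17811466]
shift [ 466.7   31.4 -597.5] spin opts [np.float64(-25.65904632149466), np.float64(154.34095367850534)]
```

```bash
python3 -m inch '[[[40,0,-30,-3],[80,0,-60,-6],[120,0,-90,-9],[160,0,-120,-12],[200,0,-150,-15],[240,0,-180,-18],[280,0,-212,-21],[318,0,-240,-24],[353,0,-266,-26],[373,0,-283,-26]]]' 70 50; python3 - <<'E'
from h import *
s,p,R=st();print(s['joint_pos'].round(3))
go([.4319,-.1781,.13],.106+np.pi/2)
E
```

```text
clock: 1.1
tcp_pos: [0.4507, 0.1475, 0.231]
orientation: [-0.706, 0.706, 0.039, -0.039]
wrist_force: [-0.6, -0.0, 0.2]
finger_gap: 0.0698
[ 0.147  0.118 -0.202  1.25  -0.     0.037]
shift [ -54.4  101.1 -321.5] spin opts [np.float64(0.2281199120894829), np.float64(-179.77188008791052)]
```

```bash
python3 -m inch '[[[-6,0,-38,0],[-13,5,-78,0],[-20,10,-120,0],[-28,20,-165,0],[-36,40,-208,0],[-42,60,-250,0],[-48,80,-285,0],[-54,101,-310,0],[-54,101,-321,0],[-54,101,-321,0]]]'; python3 - <<'E'
from h import *
go([.4319,-.1781,.030],.106+np.pi/2)
im=env.read_camera("scene"); cv2.imwrite("pics/s1.png",cv2.resize(im[150:330,170:370],None,fx=3.3,fy=3.3,interpolation=cv2.INTER_CUBIC))
E
```

```text
clock: 2.1
tcp_pos: [0.4313, -0.1758, 0.13]
orientation: [0.706, -0.706, -0.038, 0.039]
wrist_force: [-0.3, 0.1, -0.1]
finger_gap: 0.0701
shift [  0.4 100.   -2.5] spin opts [np.float64(0.20841258127809412), np.float64(-179.79158741872192)]
```

View pics/s1.png

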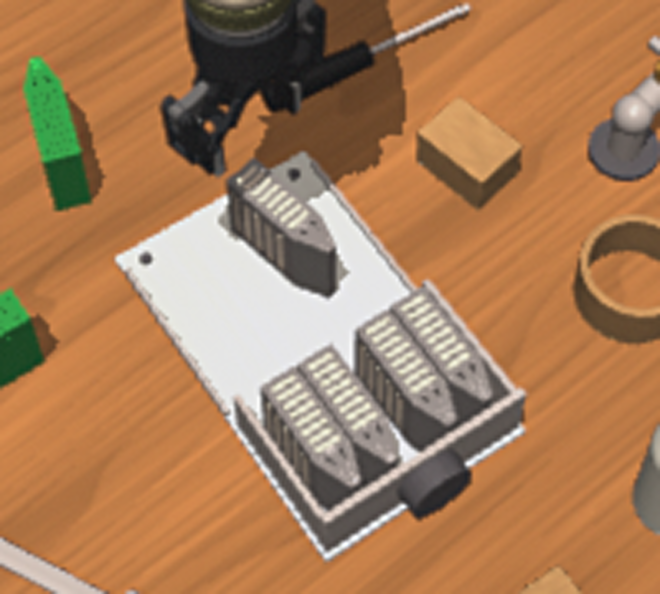

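The open gripper straddles the cassette's tail (tail top at crop ~(248,170)). I'll descend and grip.

```bash
python3 -m inch '[[[0,20,-2,0],[0,45,-2,0],[0,70,-2,0],[0,90,-2,0],[0,100,-2,0],[0,100,-2,0]]]'; python3 -m inch '[[[0,0,0,0],[0,0,0,0],[0,0,0,0],[0,0,0,0],[0,0,0,0],[0,0,0,0],[0,0,0,0]]]' 20 50; python3 - <<'E'
from h import *
im=env.read_camera("scene"); cv2.imwrite("pics/s2.png",cv2.resize(im[150:330,170:370],None,fx=3.3,fy=3.3,interpolation=cv2.INTER_CUBIC))
im=env.read_camera("top"); cv2.imwrite("pics/t2.png",cv2.resize(im[120:250,270:370],None,fx=4.6,fy=4.6,interpolation=cv2.INTER_CUBIC))
E
```

```text
clock: 2.75
tcp_pos: [0.4316, -0.1755, 0.03]
orientation: [0.706, -0.706, -0.04, 0.041]
wrist_force: [0.1, -0.1, -0.2]
finger_gap: 0.0701
clock: 3.45
tcp_pos: [0.4328, -0.1774, 0.0315]
orientation: [-0.706, 0.706, 0.04, -0.039]
wrist_force: [-0.2, 0.5, 6.3]
finger_gap: 0.0293
```

View pics/s2.png

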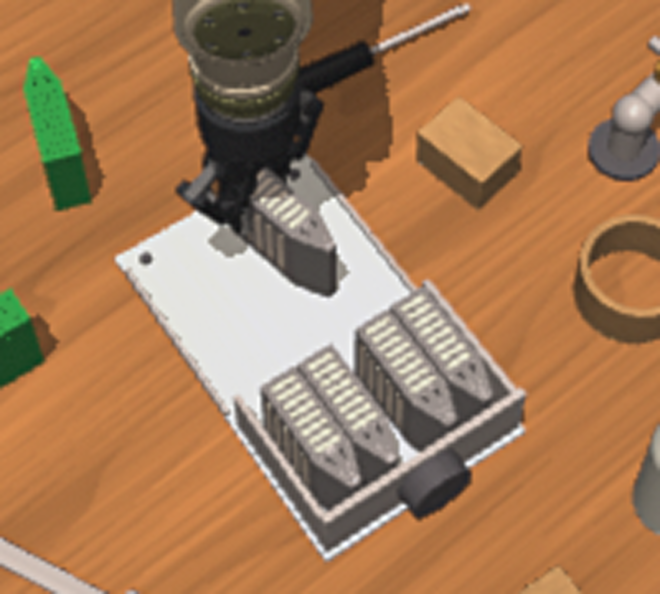

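View pics/t2.png

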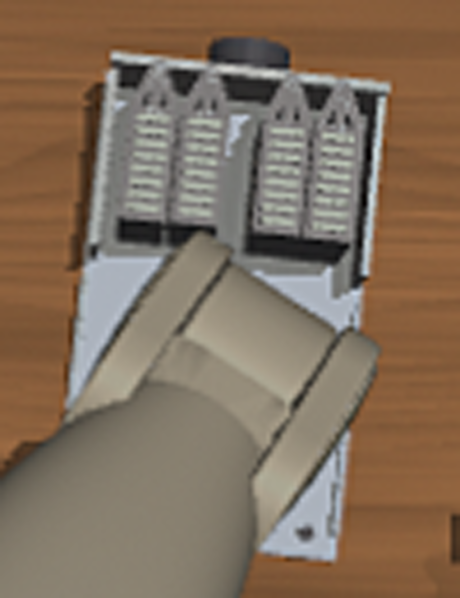

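Gripped at 29 mm, with a 6 N downward preload. I'll ease up slightly, then straighten and centre on the gap.

```bash
python3 -m inch '[[[0,-1,0,0],[0,-2,0,0],[0,-3,0,0],[0,-3,0,0]]]'; python3 - <<'E'
from h import *
s,p,R=st(); print(p.round(4),s['wrist_force'].round(1))
c,sn=np.cos(RACK[2]),np.sin(RACK[2]); d=p[:2]-RACK[:2]; print('rack xy',c*d[0]+sn*d[1],-sn*d[0]+c*d[1], 'head',np.arctan2(R[1,2],R[0,2]))
go(r2w(-.125,0,p[2]),RACK[2]+np.pi/2)
E
```

```text
clock: 3.95
tcp_pos: [0.4316, -0.1768, 0.0332]
orientation: [0.706, -0.706, -0.039, 0.04]
wrist_force: [-0.2, -0.5, -1.1]
finger_gap: 0.0297
[ 0.4316 -0.1768  0.0332] [-0.2 -0.5 -1.1]
rack xy -0.13689159455557753 0.019141251358086635 head 1.6827071858999125
shift [  7.8  -0.  -21.1] spin opts [np.float64(11.568644141120206), np.float64(-168.43135585887978)]
```

```bash
python3 -m inch '[[[2,0,-6,3],[4,0,-12,6],[6,0,-17,9],[8,0,-21,11.5],[8,0,-21,11.5],[8,0,-21,11.5]]]'; python3 - <<'E'
from h import *
s,p,R=st(); print(p.round(4),s['wrist_force'].round(1))
im=env.read_camera("scene"); cv2.imwrite("pics/s3.png",cv2.resize(im[180:330,195:345],None,fx=4,fy=4,interpolation=cv2.INTER_CUBIC))
go(r2w(-.125,0,p[2]),RACK[2]+np.pi/2)
E
```

```text
clock: 4.55
tcp_pos: [0.4418, -0.1967, 0.033]
orientation: [0.707, -0.706, 0.031, -0.031]
wrist_force: [-0.1, 1.2, -1.3]
finger_gap: 0.0295
[ 0.4418 -0.1967  0.033 ] [-0.1  1.2 -1.3]
shift [ 0.   0.  -0.4] spin opts [np.float64(0.12571872952604596), np.float64(-179.87428127047394)]
```

View pics/s3.png

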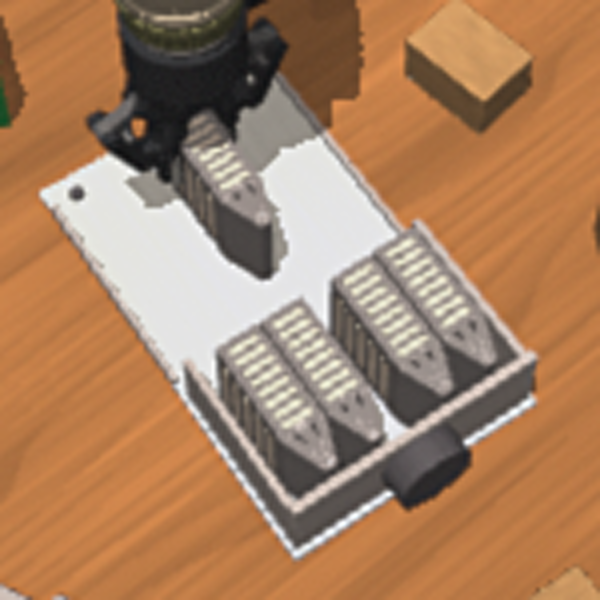

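```bash
python3 - <<'E'
from h import *
def rk(P):
    c,sn=np.cos(RACK[2]),np.sin(RACK[2]); d=P[:2]-RACK[:2]; return ((c*d[0]+sn*d[1])*1000).round(1),((-sn*d[0]+c*d[1])*1000).round(1)
S=lambda p:uc(p,(195,180),4)
for nm,p,z in [('n2 tail +y',(300,300),.08),('n1 tail -y',(332,286),.08),('n0 tail +y',(407,233),.08),('n3 tail -y',(217,354),.08),('nose top',(262,218),.08),('nose bot',(268,277),.005),('wall -y top outer',(186,362),.055),('wall +y end',(414,222),.055)]: print(nm,rk(p2w('scene',S(p),z)))
T=lambda p:uc(p,(270,120),4.8)
for nm,p in [('n1 -y',(232,235)),('n2 +y',(258,243)),('n2 nose',(305,80)),('n1 nose',(222,68)),('n0 nose',(168,63)),('n3 nose',(360,85))]: print(nm,rk(p2w('top',T(p),.08)))
print('back wall top L/R',rk(p2w('top',T((117,57)),.065)),rk(p2w('top',T((406,90)),.065)))
E
```

```text
n2 tail +y (np.float64(17.7), np.float64(-15.3))
n1 tail -y (np.float64(20.8), np.float64(5.7))
n0 tail +y (np.float64(17.1), np.float64(63.5))
n3 tail -y (np.float64(19.3), np.float64(-75.1))
nose top (np.float64(-41.1), np.float64(-3.2))
nose bot (np.float64(-38.1), np.float64(-2.2))
wall -y top outer (np.float64(2.9), np.float64(-87.6))
wall +y end (np.float64(3.0), np.float64(80.3))
n1 -y (np.float64(13.7), np.float64(9.1))
n2 +y (np.float64(10.7), np.float64(-6.5))
n2 nose (np.float64(111.4), np.float64(-24.5))
n1 nose (np.float64(113.2), np.float64(25.0))
n0 nose (np.float64(112.7), np.float64(57.0))
n3 nose (np.float64(112.0), np.float64(-57.1))
back wall top L/R (np.float64(117.4), np.float64(87.5)) (np.float64(116.5), np.float64(-86.3))
```

The nose and gap agree to about 1.5 mm within each view. Advancing in stages.

```bash
python3 -m inch '[[[10,0,0,0],[20,0,0,0],[30,0,0,0],[38,0,0,0],[45,0,0,0],[51,0,0,0],[57,0,0,0],[62,0,0,0],[66,0,0,0],[70,0,0,0]]]';  python3 -m inch '[[[4,0,0,0],[8,0,0,0],[12,0,0,0],[16,0,0,0],[20,0,0,0]]]'; python3 - <<'E'
from h import *
s,p,R=st(); print(p.round(4),s['wrist_force'].round(1))
im=env.read_camera("scene"); cv2.imwrite("pics/s4.png",cv2.resize(im[180:330,195:345],None,fx=4,fy=4,interpolation=cv2.INTER_CUBIC))
E
```

```text
clock: 5.6
tcp_pos: [0.5119, -0.203, 0.0332]
orientation: [0.707, -0.706, 0.031, -0.031]
wrist_force: [-0.0, -1.0, -0.6]
finger_gap: 0.0296
clock: 6.1
tcp_pos: [0.5321, -0.2049, 0.0333]
orientation: [0.706, -0.706, 0.031, -0.031]
wrist_force: [0.0, -0.3, -0.7]
finger_gap: 0.0296
[ 0.5321 -0.2049  0.0333] [ 0.  -0.3 -0.7]
```

View pics/s4.png

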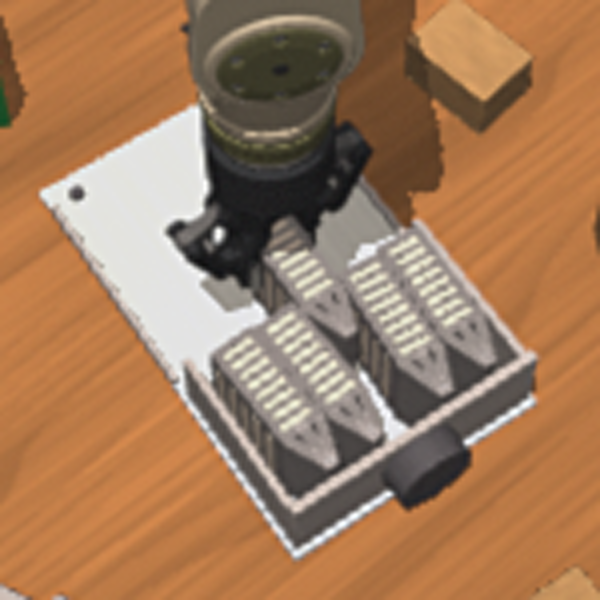

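The nose is in the gap (crop ~345,335) and the neighbours have spread slightly, still upright. Continuing until the fingers near the row.

```bash
python3 -m inch '[[[3,0,0,0],[6,0,0,0],[9,0,0,0],[12,0,0,0],[15,0,0,0],[18,0,0,0],[21,0,0,0],[23,0,0,0],[23,0,0,0]]]'; python3 - <<'E'
from h import *
s,p,R=st(); print(p.round(4),s['wrist_force'].round(1))
im=env.read_camera("scene"); cv2.imwrite("pics/s5.png",cv2.resize(im[180:330,195:345],None,fx=4,fy=4,interpolation=cv2.INTER_CUBIC))
E
```

```text
clock: 7.05
tcp_pos: [0.555, -0.2069, 0.0333]
orientation: [0.706, -0.706, 0.031, -0.031]
wrist_force: [0.5, 1.0, -0.9]
finger_gap: 0.0292
[ 0.555  -0.2069  0.0333] [ 0.5  1.  -0.9]
```

View pics/s5.png

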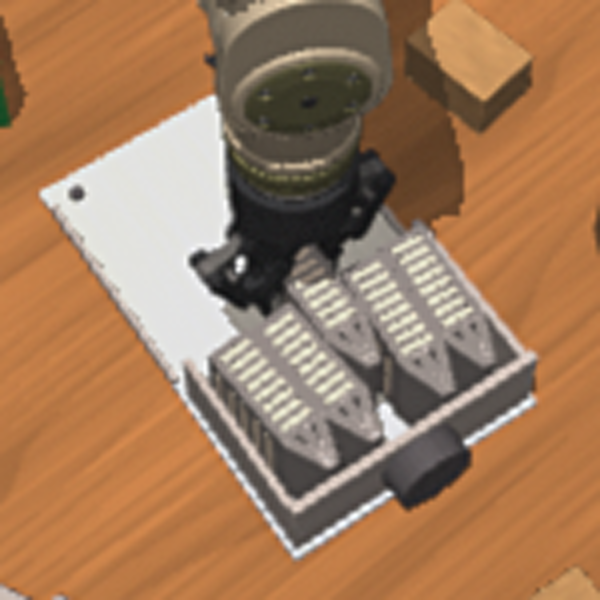

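```bash
python3 -m inch '[[[0,1,0,0],[0,1,0,0],[0,1,0,0],[0,1,0,0],[0,1,0,0],[0,1,0,0]]]' 48 50; python3 -m inch '[[[-4,0,0,0],[-10,0,0,0],[-20,0,0,0],[-32,-5,0,0],[-45,-10,0,0],[-55,-12,0,0],[-60,-12,0,0],[-60,-12,0,0]]]'; python3 - <<'E'
from h import *
s,p,R=st(); print(p.round(4),s['wrist_force'].round(1))
im=env.read_camera("scene"); cv2.imwrite("pics/s6.png",cv2.resize(im[180:330,195:345],None,fx=4,fy=4,interpolation=cv2.INTER_CUBIC))
im=env.read_camera("top"); cv2.imwrite("pics/t6.png",cv2.resize(im[120:250,270:370],None,fx=4.6,fy=4.6,interpolation=cv2.INTER_CUBIC))
go(r2w(-.075,0,.021),RACK[2]+np.pi/2)
E
```

```text
clock: 7.7
tcp_pos: [0.5546, -0.2069, 0.0323]
orientation: [0.706, -0.706, 0.031, -0.031]
wrist_force: [0.9, 0.7, 0.6]
finger_gap: 0.0477
clock: 8.5
tcp_pos: [0.4941, -0.2015, 0.0446]
orientation: [0.706, -0.706, 0.031, -0.032]
wrist_force: [-0.7, 0.2, -0.9]
finger_gap: 0.0478
[ 0.4941 -0.2015  0.0446] [-0.7  0.2 -0.9]
shift [-3.6 23.4 -0. ] spin opts [np.float64(0.0625725938308934), np.float64(-179.9374274061691)]
```

View pics/s6.png

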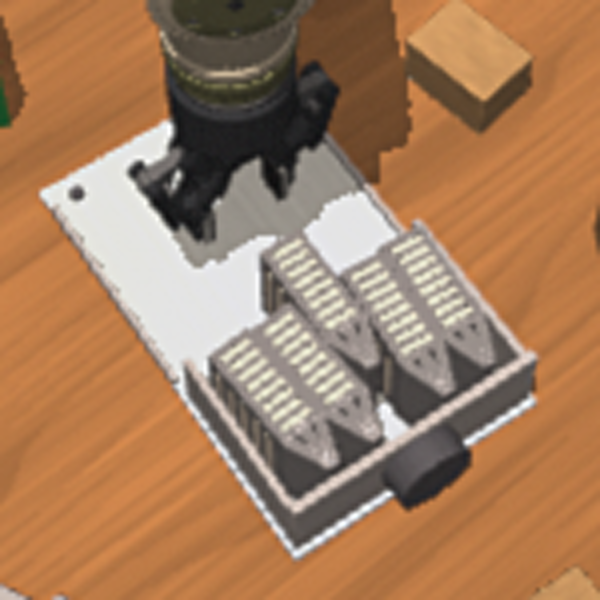

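View pics/t6.png

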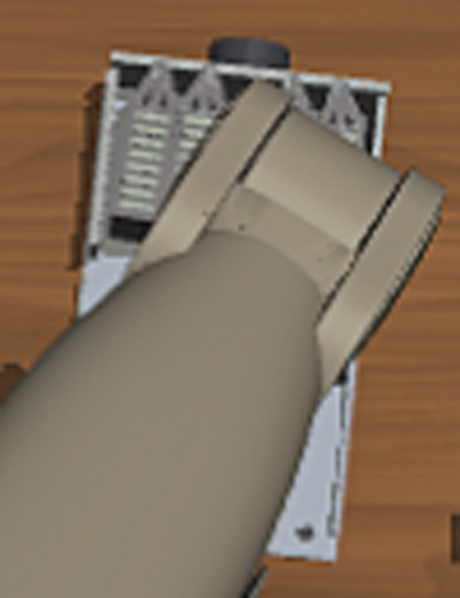

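The cassette stands upright in the gap, about 38 mm proud (tail at crop ~262–300, 235–255), with everything else upright. Next I close the fingers, lower, and push the tail from behind.

```bash
python3 -m inch '[[[-4,8,0,0],[-4,16,0,0],[-4,23,0,0],[-4,23,0,0],[-4,23,0,0],[-4,23,0,0],[-4,23,0,0],[-4,23,0,0]]]' 0 30; python3 -m inch '[[[10,0,0,0],[20,0,0,0],[28,0,0,0],[34,0,0,0],[38,0,0,0],[42,0,0,0],[46,0,0,0],[50,0,0,0],[54,0,0,0],[54,0,0,0]]]'; python3 - <<'E'
from h import *
s,p,R=st(); print(p.round(4),s['wrist_force'].round(1),s['finger_gap'])
im=env.read_camera("scene"); cv2.imwrite("pics/s7.png",cv2.resize(im[180:330,195:345],None,fx=4,fy=4,interpolation=cv2.INTER_CUBIC))
go(r2w(-.02,0,.021),RACK[2]+np.pi/2)
E
```

```text
clock: 9.4
tcp_pos: [0.4912, -0.2013, 0.0216]
orientation: [-0.706, 0.706, -0.031, 0.032]
wrist_force: [0.6, -0.1, -0.5]
finger_gap: 0.0001
clock: 10.4
tcp_pos: [0.5454, -0.2062, 0.0214]
orientation: [-0.706, 0.706, -0.031, 0.032]
wrist_force: [0.1, 0.6, 0.6]
finger_gap: -0.0003
[ 0.5454 -0.2062  0.0214] [0.1 0.6 0.6] -0.0003088841538542952
shift [ 1.1  0.4 -0.2] spin opts [np.float64(0.08034692063648377), np.float64(-179.9196530793635)]
```

View pics/s7.png

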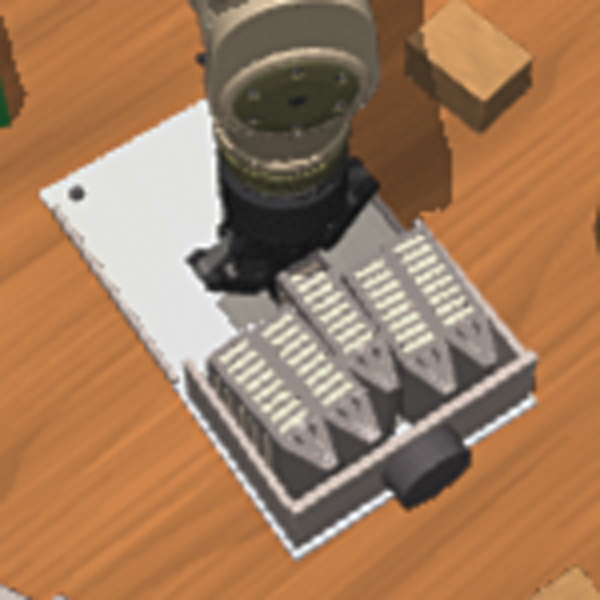

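```bash
python3 -m inch '[[[4,0,0,0],[8,0,0,0],[11,0,0,0],[14,0,0,0],[16,0,0,0],[18,0,0,0],[18,0,0,0]]]';  python3 -m inch '[[[1,0,0,0],[2,0,0,0],[3,0,0,0],[3,0,0,0]]]'; python3 - <<'E'
from h import *
s,p,R=st(); print(p.round(4),s['wrist_force'].round(1),s['finger_gap'])
im=env.read_camera("scene"); cv2.imwrite("pics/s8.png",cv2.resize(im[200:300,230:350],None,fx=6.5,fy=6,interpolation=cv2.INTER_CUBIC))
E
```

```text
clock: 11.15
tcp_pos: [0.5631, -0.2077, 0.0213]
orientation: [-0.706, 0.706, -0.031, 0.032]
wrist_force: [0.5, -1.3, 0.5]
finger_gap: -0.0
clock: 11.55
tcp_pos: [0.5649, -0.2077, 0.0211]
orientation: [0.707, -0.706, 0.032, -0.031]
wrist_force: [-2.9, 0.5, 2.2]
finger_gap: 0.0001
[ 0.5649 -0.2077  0.0211] [-2.9  0.5  2.2] 0.0001432572787914672
```

View pics/s8.png

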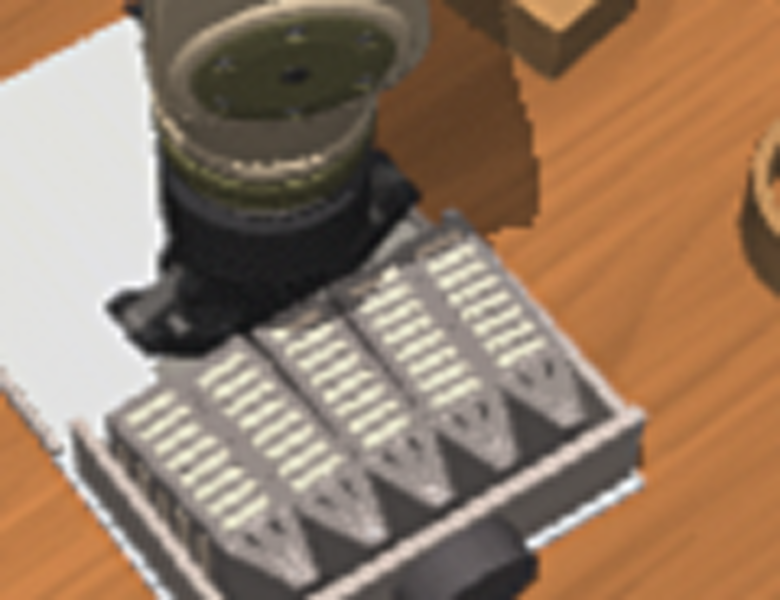

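```bash
python3 -m inch '[[[0.5,0,0,0],[1,0,0,0],[1.5,0,0,0],[2,0,0,0],[2,0,0,0]]]';  python3 -m inch '[[[0.5,0,0,0],[1,0,0,0],[1.5,0,0,0],[1.5,0,0,0]]]'
```

```text
clock: 12.1
tcp_pos: [0.5651, -0.2072, 0.0204]
orientation: [0.707, -0.706, 0.033, -0.03]
wrist_force: [-7.8, 0.7, 0.7]
finger_gap: 0.0
clock: 12.5
tcp_pos: [0.5651, -0.2069, 0.0199]
orientation: [0.707, -0.706, 0.034, -0.029]
wrist_force: [-10.8, 1.3, 1.3]
finger_gap: -0.0004
```

It's on a firm stop (force rises, no motion). Backing off to look.

```bash
python3 -m inch '[[[-10,0,0,0],[-30,0,0,0],[-50,-20,0,0],[-80,-60,0,0],[-110,-100,0,0],[-110,-140,30,0],[-110,-150,70,0],[-110,-150,110,0],[-110,-150,150,0],[-110,-150,170,0]]]'; python3 - <<'E'
from h import *
s,p,R=st(); print(p.round(4),s['wrist_force'].round(1),s['finger_gap'])
im=env.read_camera("scene"); cv2.imwrite("pics/s9.png",cv2.resize(im[210:310,230:350],None,fx=6,fy=6,interpolation=cv2.INTER_CUBIC))
im=env.read_camera("top"); cv2.imwrite("pics/t9.png",cv2.resize(im[125:195,280:365],None,fx=8,fy=8,interpolation=cv2.INTER_CUBIC))
E
```

```text
clock: 13.5
tcp_pos: [0.4753, -0.0266, 0.1723]
orientation: [0.707, -0.706, 0.029, -0.032]
wrist_force: [-1.2, -0.6, 0.5]
finger_gap: 0.0004
[ 0.4753 -0.0266  0.1723] [-1.2 -0.6  0.5] 0.0003578959425804645
```

View pics/s9.png

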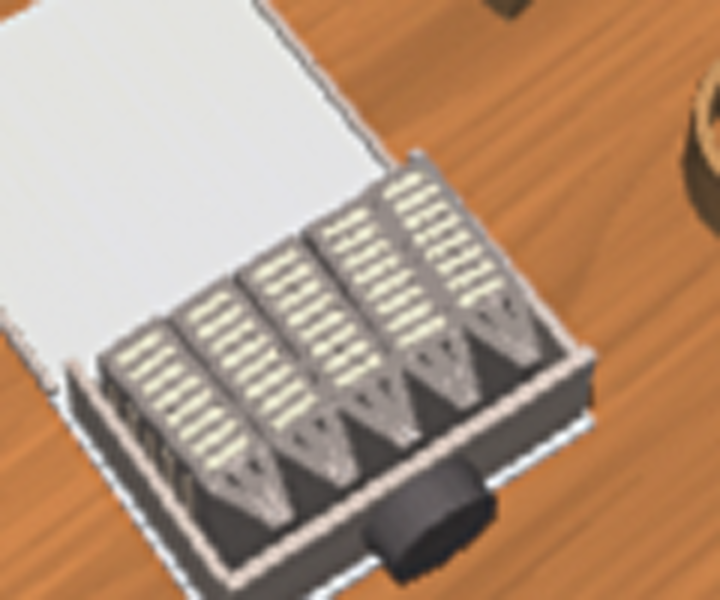

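View pics/t9.png

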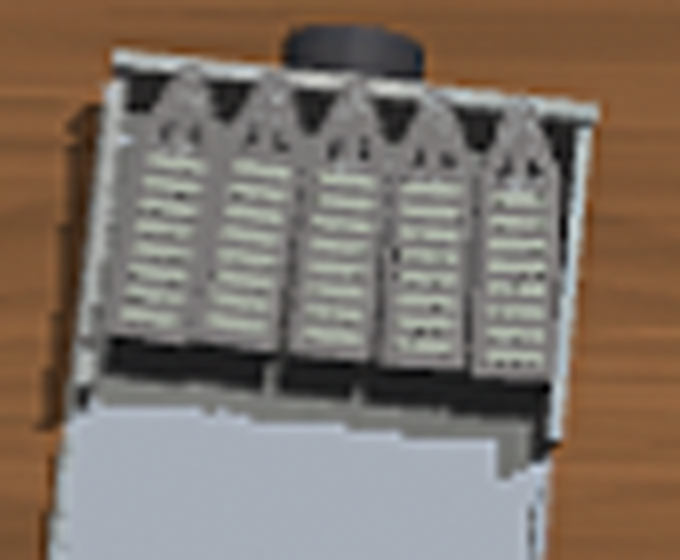

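The row is home. In the top crop the five tails lie on one line (160,338)…(330,358)…(510,375), within about 0.3 px (<1 mm), and all are upright. Next is the valve: measure its yaw and lever angle from both views.

```bash
python3 - <<'E'
from h import *
V=lambda p:uc(p,(110,155),6); U=lambda p:uc(p,(340,105),5.5)
# unknown: px,py,lever heading a ; lever mid/top axis points
obs=[('top',V((320,402)),(.13,0,.1165)),('top',V((320,271)),(.068,0,.1165)),('top',V((318,120)),(0,0,.12)),
('scene',U((106,68)),(.13,0,.1165)),('scene',U((190,134)),(.068,0,.1165)),('scene',U((298,205)),(0,0,.12))]
q,r=fit(obs,[.55,.225,3.2]); print(q,r)
piv=q[:2]; a=q[2]; g=piv+.105*np.array([np.cos(a),np.sin(a)]); print(g)
go([*g,.17],a-np.pi/2)
E
```

```text
[0.54987383 0.22488634 3.1816594 ] [[ 0.1 -0.3]
 [ 0.4 -1.1]
 [ 0.8 -0.6]
 [-1.1 -3.1]
 [ 0.4 -2. ]
 [ 0.2 -0.8]]
[0.4449581  0.22068046]
shift [-51.1   2.  244. ] spin opts [np.float64(-7.135784047774652), np.float64(172.86421595222532)]
```

```bash
python3 -m inch '[[[-8,0,40,-1],[-17,0,82,-2],[-26,0,125,-3],[-34,0,165,-5],[-42,0,205,-6],[-48,2,232,-7],[-51,2,244,-7],[-51,2,244,-7]]]' 50 30; python3 - <<'E'
from h import *
s,p,R=st(); print(p.round(4))
im=env.read_camera("scene"); cv2.imwrite("pics/s10.png",cv2.resize(im[80:200,310:450],None,fx=5,fy=5,interpolation=cv2.INTER_CUBIC))
im=env.read_camera("top"); cv2.imwrite("pics/t10.png",cv2.resize(im[140:260,100:240],None,fx=5,fy=5,interpolation=cv2.INTER_CUBIC))
go([.445,.2207,.09],3.1817-np.pi/2)
E
```

```text
clock: 14.4
tcp_pos: [0.4458, 0.2191, 0.1694]
orientation: [0.707, -0.707, -0.013, 0.012]
wrist_force: [0.1, -1.0, -0.3]
finger_gap: 0.0498
[0.4458 0.2191 0.1694]
shift [-0.8 79.4  3.1] spin opts [np.float64(-0.42383674322953285), np.float64(179.57616325677049)]
```

View pics/s10.png

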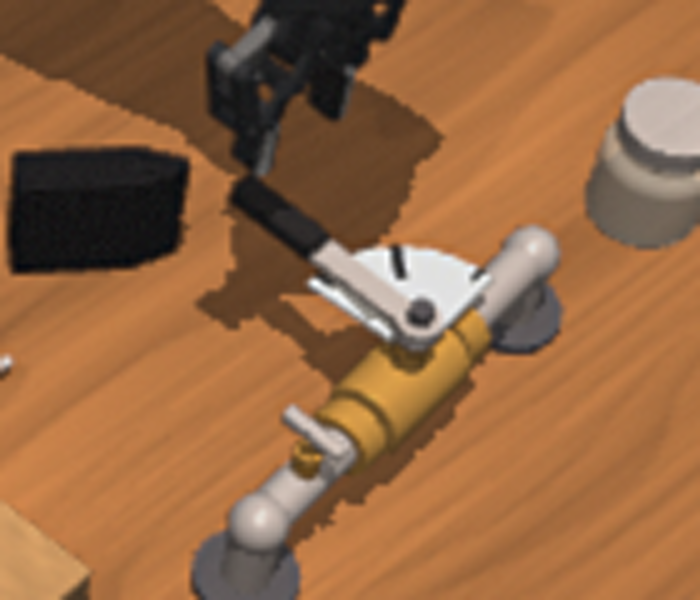

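View pics/t10.png

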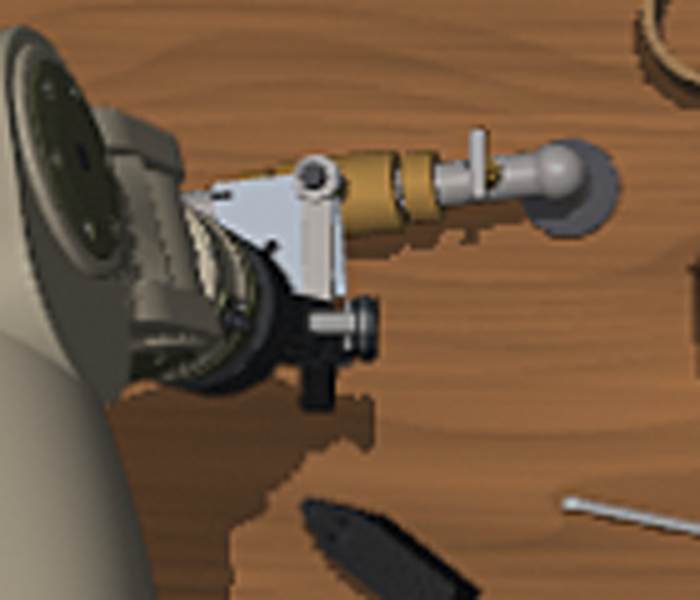

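The open fingers straddle the sleeve (scene crop ~(255,165) and (330,110), with the sleeve below at (280,215)). The T handle is well clear. I'll descend and grip lightly.

```bash
python3 -m inch '[[[0,20,3,0],[0,40,3,0],[0,60,3,0],[0,75,3,0],[0,79,3,0],[0,79,3,0]]]'; python3 -m inch '[[[0,0,0,0],[0,0,0,0],[0,0,0,0],[0,0,0,0],[0,0,0,0],[0,0,0,0]]]' 10 25; python3 - <<'E'
from h import *
s,p,R=st(); print(p.round(4),s['wrist_force'].round(1))
piv=np.array([.5499,.2249]); d=p[:2]-piv; print('r',np.hypot(*d),'head',np.arctan2(d[1],d[0])%(2*np.pi))
r=np.hypot(*d); a0=np.arctan2(d[1],d[0])%(2*np.pi)
for k in range(1,9):
    a=a0-k*.09; P=[*(piv+r*np.array([np.cos(a),np.sin(a)])),p[2]]
    print(k,(R.T@(np.array(P)-p)*1000).round(1),np.degrees(k*.09).round(1))
E
```

```text
clock: 15.1
tcp_pos: [0.4453, 0.2202, 0.09]
orientation: [-0.707, 0.707, 0.011, -0.011]
wrist_force: [0.0, 0.2, 0.2]
finger_gap: 0.0499
clock: 15.7
tcp_pos: [0.4461, 0.222, 0.0913]
orientation: [0.707, -0.707, -0.013, 0.011]
wrist_force: [-0.6, 0.6, 5.0]
finger_gap: 0.0175
[0.4461 0.222  0.0913] [-0.6  0.6  5. ]
r 0.10381643601824214 head 3.169473042320512
1 [0.5 0.  9.3] 5.2
2 [ 1.8  0.  18.6] 10.3
3 [ 3.9  0.  27.7] 15.5
4 [ 6.9  0.  36.5] 20.6
5 [10.6  0.1 45.1] 25.8
6 [15.1  0.1 53.3] 30.9
7 [20.3  0.1 61. ] 36.1
8 [26.2  0.1 68.3] 41.3
```

```bash
python3 -m inch '[[[0.5,-1,9.3,5.2],[1.8,-1,18.6,10.3],[3.9,-1,27.7,15.5],[6.9,-1,36.5,20.6],[10.6,-1,45.1,25.8],[15.1,-1,53.3,30.9],[20.3,-1,61,36.1],[24,-1,65.5,39],[24,-1,65.5,39],[24,-1,65.5,39]]]'; python3 - <<'E'
from h import *
s,p,R=st(); print(p.round(4),s['wrist_force'].round(1))
piv=np.array([.5499,.2249]); d=p[:2]-piv; print('r',np.hypot(*d),'head',np.arctan2(d[1],d[0])%(2*np.pi),'toolhead',np.arctan2(R[1,0],R[0,0]))
E
python3 -m inch '[[[0,0,0,0],[0,0,0,0],[0,0,0,0],[0,0,0,0]]]' 50 25
python3 -m inch '[[[0,-30,0,0],[0,-70,0,0],[-40,-90,0,0],[-80,-90,0,0],[-80,-90,-45,0],[-80,-90,-90,0],[-80,-90,-135,0],[-80,-90,-180,0],[-80,-90,-200,0],[-80,-90,-200,0]]]'
python3 - <<'E'
from h import *
s,p,R=st(); print(p.round(4))
im=env.read_camera("scene"); cv2.imwrite("pics/s11.png",cv2.resize(im[100:205,340:435],None,fx=5.5,fy=5.5,interpolation=cv2.INTER_CUBIC))
im=env.read_camera("top"); cv2.imwrite("pics/t11.png",cv2.resize(im[155:235,110:235],None,fx=6,fy=6,interpolation=cv2.INTER_CUBIC))
E
```

```text
clock: 16.7
tcp_pos: [0.4662, 0.2888, 0.0914]
orientation: [0.671, -0.67, 0.225, -0.224]
wrist_force: [-3.9, 4.7, 3.0]
finger_gap: 0.0176
[0.4662 0.2888 0.0914] [-3.9  4.7  3. ]
r 0.1052974531239959 head 2.4894967242644137 toolhead -0.6457188481898201
clock: 17.1
tcp_pos: [0.4671, 0.2874, 0.0912]
orientation: [-0.67, 0.67, -0.225, 0.225]
wrist_force: [-0.2, 0.1, -0.2]
finger_gap: 0.0504
clock: 18.1
tcp_pos: [0.2807, 0.1748, 0.1813]
orientation: [-0.67, 0.67, -0.226, 0.226]
wrist_force: [0.4, 0.5, -0.3]
finger_gap: 0.0498
[0.2807 0.1748 0.1813]
```

View pics/s11.png

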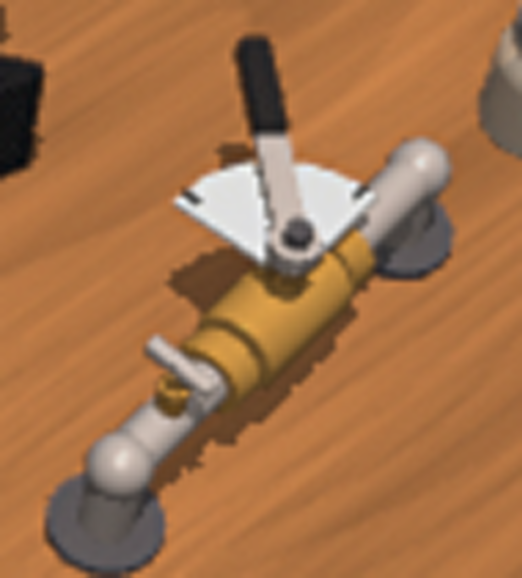

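View pics/t11.png

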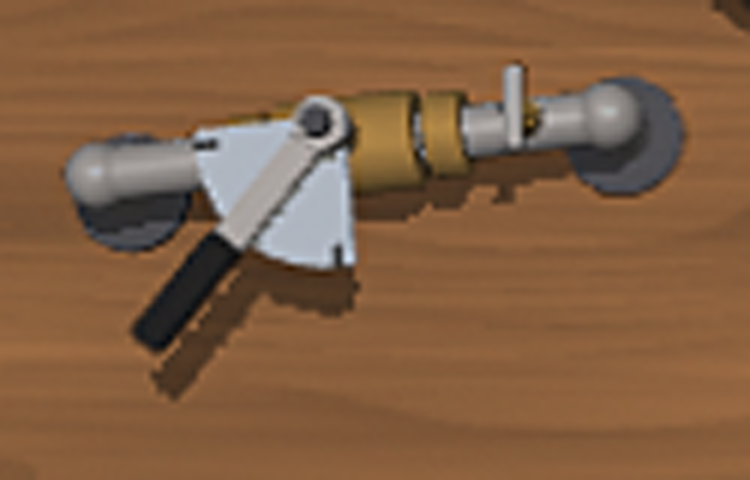

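```bash
python3 - <<'E'
from h import *
V=lambda p:uc(p,(110,155),6); U=lambda p:uc(p,(340,100),5.5)
def hd(a,b): d=(b-a)[:2]; return np.arctan2(d[1],d[0])%(2*np.pi), np.hypot(*d)
for cam,F,end,mid,piv,sh,op,half in [('top',V,(146,342),(226,241),(318,121),(338,255),(205,145),[(268,203),(243,236)]),('scene',U,(253,42),(268,133),(297,234),(190,194),(365,190),None)]:
    pv=p2w(cam,F(piv),.12); pe=p2w(cam,F(end),.1165); pm=p2w(cam,F(mid),.1165)
    print(cam,pv.round(4),'lever',hd(pv,pe),hd(pm,pe),'shut',hd(pv,p2w(cam,F(sh),.095)),'open',hd(pv,p2w(cam,F(op),.095)))
    if half: 
        for h in half: print('half',hd(pv,p2w(cam,F(h),.095)))
U0=lambda p:uc(p,(340,105),5.5); pv=p2w('scene',U0((298,205)),.12)
for h in [(268,135),(278,166)]: print('scene half',hd(pv,p2w('scene',U0(h),.095)))
E
```

```text
top [0.5476 0.227  0.12  ] lever (np.float64(2.5074004640031595), np.float64(0.12777319955695637)) (np.float64(2.5058464375949066), np.float64(0.058689856612725244)) shut (np.float64(3.244345582425863), np.float64(0.058538636750548274)) open (np.float64(1.6943350841547722), np.float64(0.06082247149505398))
half (np.float64(2.4491759504860116), np.float64(0.04473347384489894))
half (np.float64(2.473618100913232), np.float64(0.06389372639872712))
scene [0.5518 0.2216 0.12  ] lever (np.float64(2.503293293650358), np.float64(0.12473550831728034)) (np.float64(2.4640682449500204), np.float64(0.05909475011625427)) shut (np.float64(3.2146061212722548), np.float64(0.06173171519022396)) open (np.float64(1.7012102522988963), np.float64(0.06472045063197226))
scene half (np.float64(2.489686663967183), np.float64(0.0638331714221558))
scene half (np.float64(2.44598352348698), np.float64(0.04412357201573459))
```

The lever covers the long tick, but both views put it about 0.04 rad short: lever 2.505, tick 2.46–2.47, midpoint of the end ticks 2.46–2.47. I'll re-grip and trim it by about 2.5°.

```bash
python3 -m inch '[[[0,0,45,0],[0,0,90,0],[0,0,140,0],[30,0,180,0],[60,0,200,0],[80,0,200,0],[80,30,200,0],[80,60,200,0],[80,85,200,0],[80,90,200,0]]]'; python3 -m inch '[[[0,0,0,0],[0,0,0,0],[0,0,0,0],[0,0,0,0],[0,0,0,0],[0,0,0,0]]]' 10 25
python3 - <<'E'
from h import *
s,p,R=st(); print(p.round(4),s['wrist_force'].round(1))
piv=np.array([.5499,.2249]); d=p[:2]-piv; print('r',np.hypot(*d),'head',np.arctan2(d[1],d[0])%(2*np.pi),'toolhead',np.arctan2(R[1,0],R[0,0])+np.pi)
E
```

```text
clock: 19.2
tcp_pos: [0.4658, 0.2879, 0.0874]
orientation: [-0.669, 0.672, -0.226, 0.223]
wrist_force: [0.2, 0.3, -0.6]
finger_gap: 0.05
clock: 19.8
tcp_pos: [0.468, 0.2884, 0.0925]
orientation: [0.671, -0.67, 0.224, -0.225]
wrist_force: [0.7, 2.7, 2.9]
finger_gap: 0.0176
[0.468  0.2884 0.0925] [0.7 2.7 2.9]
r 0.10361532556049761 head 2.481827093285181 toolhead 2.494575772777677
```

```bash
python3 -m inch '[[[0,0,1.5,0.8],[0,0,3,1.7],[0,0,4.5,2.5],[0,0,4.5,2.5],[0,0,4.5,2.5],[0,0,4.5,2.5]]]'
python3 - <<'E'
from h import *
s,p,R=st(); print(p.round(4),s['wrist_force'].round(1))
piv=np.array([.5499,.2249]); d=p[:2]-piv; print('r',np.hypot(*d),'head',np.arctan2(d[1],d[0])%(2*np.pi),'toolhead',np.arctan2(R[1,0],R[0,0])+np.pi)
E
```

```text
clock: 20.4
tcp_pos: [0.4706, 0.2917, 0.0925]
orientation: [0.666, -0.665, 0.239, -0.24]
wrist_force: [0.5, 0.7, 5.7]
finger_gap: 0.0176
[0.4706 0.2917 0.0925] [0.5 0.7 5.7]
r 0.10366493937611754 head 2.4410632140864417 toolhead 2.450337210055345
```

```bash
python3 -m inch '[[[0,0,0,0],[0,0,0,0],[0,0,0,0],[0,0,0,0]]]' 50 25
python3 -m inch '[[[0,-30,0,0],[0,-70,0,0],[-40,-90,0,0],[-80,-90,0,0],[-80,-90,-45,0],[-80,-90,-90,0],[-80,-90,-135,0],[-80,-90,-180,0],[-80,-90,-200,0],[-80,-90,-200,0]]]'
python3 - <<'E'
from h import *
im=env.read_camera("scene"); cv2.imwrite("pics/s12f.png",im);cv2.imwrite("pics/s12.png",cv2.resize(im[100:205,340:435],None,fx=5.5,fy=5.5,interpolation=cv2.INTER_CUBIC))
im=env.read_camera("top"); cv2.imwrite("pics/t12f.png",im);cv2.imwrite("pics/t12.png",cv2.resize(im[155:235,110:235],None,fx=6,fy=6,interpolation=cv2.INTER_CUBIC))
E
```

```text
clock: 20.8
tcp_pos: [0.4695, 0.2911, 0.091]
orientation: [-0.665, 0.666, -0.24, 0.239]
wrist_force: [-1.5, -0.6, -0.7]
finger_gap: 0.0501
clock: 21.8
tcp_pos: [0.2785, 0.1866, 0.1812]
orientation: [-0.665, 0.665, -0.24, 0.24]
wrist_force: [0.3, -0.2, 0.3]
finger_gap: 0.05
```

View pics/s12.png

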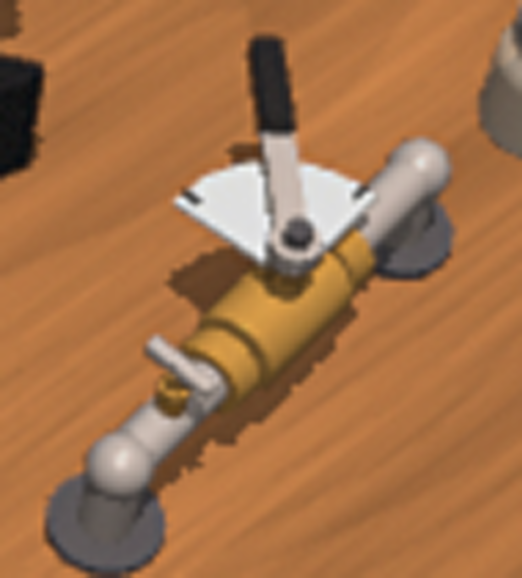

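View pics/t12.png

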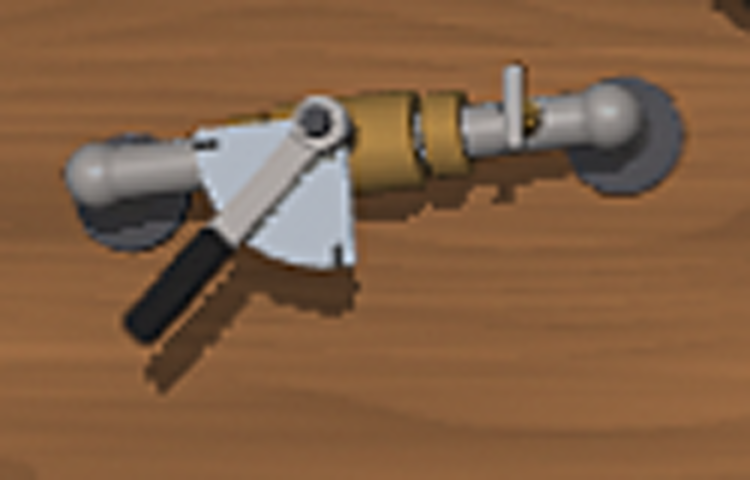

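View pics/t12f.png

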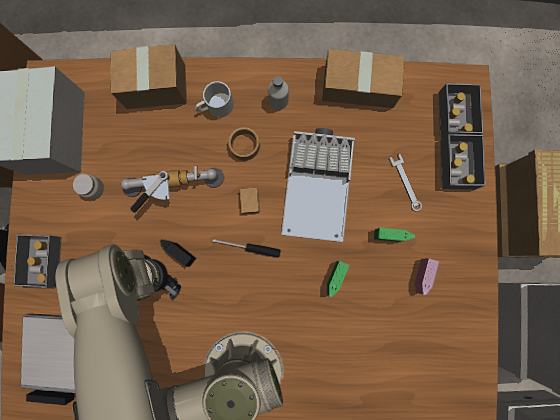

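View pics/s12f.png

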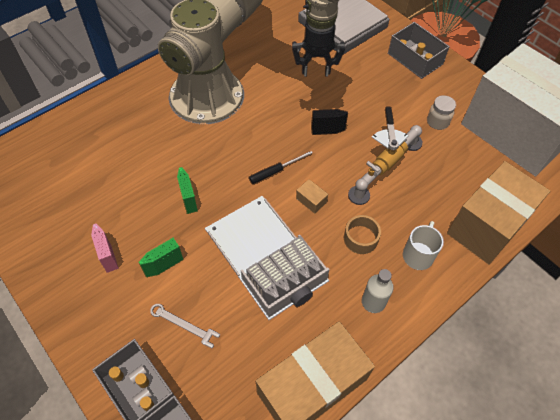

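```bash
python3 - <<'E'
from h import *
V=lambda p:uc(p,(110,155),6); U=lambda p:uc(p,(340,100),5.5)
def hd(a,b): d=(b-a)[:2]; return np.arctan2(d[1],d[0])%(2*np.pi)
for cam,F,end,mid,piv in [('top',V,(136,333),(221,236),(318,121)),('scene',U,(266,42),(275,133),(297,234))]:
    pv=p2w(cam,F(piv),.12); pe=p2w(cam,F(end),.1165); pm=p2w(cam,F(mid),.1165); print(cam,hd(pv,pe),hd(pv,pm),hd(pm,pe))
E
```

```text
top 2.4573663854615218 2.4601164536357603 2.4541494201493106
scene 2.4509229000108013 2.4862021592060994 2.411837405334829
```

The lever is at 2.45–2.46 rad against a tick at about 2.46–2.47, so within about 0.01 rad. The T handle looks unchanged (top crop (515,65)–(515,147), as before). The cassettes are flush and upright and the arm is clear.

```bash
python3 -c "
from workcell import env
print(env.hand_in())"
```

```text
the job is handed in; nothing more can be done
None
```

Both parts of the job are done and handed in, at about 22 s of the 61 s allowed; no verdict was reported.

- **Cassette:** I gripped the grey cassette by its tail, straightened it and fed its nose into the gap. I then pushed it home with closed fingers until it met a firm stop at about 11 N. Afterwards the five tails lay on one line in the top view to within about 1 mm, and all the cassettes were upright.
- **Lever:** I swung the long lever by its sleeve. Both cameras showed the first swing about 0.04 rad short, so I gripped it again and trimmed it.
    - **Top camera:** the lever now reads 2.457 rad, against about 2.465 for the long mark.
    - **Scene camera:** its three readings of the lever spread from 2.41 to 2.49 rad, so it confirms the angle only roughly. The long mark is hidden under the lever, so I compared with earlier pictures of it and with the two end marks.
- **Drain tap and the rest:** the T handle looks the same as in the first pictures. I left the look-alikes alone, and the arm was clear of everything at the end.

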